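Load the finish jars and set the crate's clamp screw

TASK

Set the two amber glass jars upright into the two empty cells of the plywood crate, one jar to a cell, setting them down without dropping or toppling them. Then turn the clamp's winged thumbscrew clockwise (seen from above) until it seats, back it off a quarter turn so that the crate can still be slid out, and finish still gripping the wing there, as it is to be locked in that position; leave everything else where it is.

Things in the scene. Friction and masses are not known exactly. Their poses are not given: they have to be found in the camera images.
- crate: fixed open plywood crate, 82 (x) x 236 (y) x 40 mm high, walls, floor and dividers 5 mm thick; three cells in a row along its y axis, each 72 x 72 mm inside; a flat flange 12 mm thick and 70 mm wide sticks out 77 mm from its -y end, under the clamp. Origin: centre of the underside, on the table; z up
- cell0 (a point): centre of the floor of the cell at the crate's +y end (5 mm above the table)
- cell1 (a point): centre of the floor of the middle cell
- cell2 (a point): centre of the floor of the cell at the crate's -y end, next to the clamp. In each start one of the three cells holds the tin and the other two are empty (but for a thin wood shaving that does not matter)
- jar_a_mid (a point): centre, half-way up, of one amber glass jar with a screw lid, standing on the table: 50 mm across, 110 mm tall, about 0.2 kg
- jar_b_mid (a point): the same for the other, identical jar
- jar_a: the first jar, origin at the centre of its underside
- jar_b: the second jar, origin at the centre of its underside
- tin_mid (a point): centre, half-way up, of a low metal tin with a paper label, 54 mm across, 85 mm tall, that stands in one cell and is to stay there
- clamp: fixed dark steel screw clamp beside the crate: a base and post on the table and an arm that reaches over the crate's flange. Origin on the table under the screw's axis; the post stands 56 mm to its -y side, the arm is 28 mm wide with its top 66 mm above the table (a 4 mm high bolt head on it over the post); z up
- wing (a point): upright steel wing (bar) of the thumbscrew on top of the clamp's arm: 50 mm long (its x axis), 11 mm thick (its y axis), 36 mm tall; this point is its centre, 100 mm above the table; a collar 32 mm across lies under it, its top 74 mm above the table. It turns about the vertical and does not rise or sink; the foot below the arm does
- screw (a joint): angle of the thumbscrew, rad; grows when turned clockwise seen from above (the wing's yaw falls by as much). It runs against a hard stop at 4.0, where the foot sits on the flange (seated), and starts 1.3 to 2.3 rad short of that. It resists with about 0.1 N m and stays where it is left; the foot travels 8 mm a turn
- mallet: round carving mallet of pale wood standing on its head, 84 mm across, 235 mm tall; bystander, origin at the underside
- gouge_a: carving gouge with wooden handle lying on the table, 235 mm long; bystander, origin at the underside
- gouge_b: a second such gouge; bystander, origin at the underside
- offcut: wood offcut 70 x 120 x 50 mm; bystander, origin at the underside
- glue: white plastic glue bottle, 60 mm across, 170 mm tall; bystander, origin at the underside
- sander: cork sanding block 70 x 42 x 26 mm; bystander, origin at the underside
Not all that is in view belongs to the job. Of the things like the clamp, leave any that is pink, red or yellow; of the rest the smaller one is meant.

How it is judged:
On the way, in this order (a step that is already met when the one before it is completed fails the run):
1. both jars stand released and upright in the crate's empty cells (x of jar_a_mid in the frame of crate between -0.03 and 0.03 m and y of jar_a_mid in the frame of crate between -0.115 and 0.115 m and z of each of jar_a_mid, jar_b_mid in the frame of crate below 0.066 m and angle between each of jar_a_mid, jar_b_mid's own z axis and vertical below 0.12 rad and x of jar_b_mid in the frame of crate between -0.03 and 0.03 m and y of jar_b_mid in the frame of crate between -0.115 and 0.115 m and contact force between the fingers and jar_a below 0.1 N and contact force between the fingers and jar_b below 0.1 N), for 0.2 s.
2. the thumbscrew is seated (within 0.07 rad of its stop) (value of joint screw above 3.93 rad), for 0.1 s.
At the end, for the whole second after the job is handed in: Both jars stand upright (within 7 degrees) on the floor of the crate's cells, untouched; after having seated, the thumbscrew rests a quarter turn (90 degrees, give or take 20) back from its stop, and the fingers still grip the wing (over 3 N, grasp point within 35 mm of its centre) (all of step 1 and value of joint screw between 2.08 and 2.78 rad and velocity of joint screw between -0.05 and 0.05 rad/s and contact force between the fingers and screw above 3 N and distance between the grasp point and wing below 0.035 m); the arm keeps its last pose, push and grip.
It fails at once if a jar is toppled (tilted by more than 35 degrees) (angle between any of jar_a_mid, jar_b_mid's own z axis and vertical above 0.6 rad).
It fails at once if a jar is dropped (falls out of the fingers faster than 0.6 m/s, about 2 cm) ((linear speed of jar_a above 0.6 m/s and contact force between the fingers and jar_a below 0.1 N) or (linear speed of jar_b above 0.6 m/s and contact force between the fingers and jar_b below 0.1 N)).
It fails at once if the tin leaves its cell or is tipped (distance of tin_mid from where it was at the start of the episode above 0.035 m or angle between tin_mid's own z axis and vertical above 0.5 rad).
It fails at once if another thing on the table is moved by more than 40 mm (distance of any of mallet, gouge_a, gouge_b, offcut, glue, sander from where it was at the start of the episode above 0.04 m).
It also fails if it takes over 67 s, if anything falls off the work surface, if the arm or the gripper's body presses on something with over 40 N, if the wrist force passes 120 N, or if a joint passes its speed limit or range.

ROBOT

A 6-joint arm with a two-finger parallel gripper is mounted at the origin on the work surface. World frame = base frame: x ahead of the robot, y to its left, z up, the work surface at z = 0. Lengths are in m, angles in rad, forces in N, time in s.
With the tool pointing down it reaches from about 0.3 to 0.875 m from the base axis. Payload 6.4 kg.
Tool frame: the origin (TCP) lies midway between the tips of the shut fingers; the grasp point (between the pads) lies 19 mm behind it (grasp_offset is the distance from the TCP to the grasp point, in m); z points along the fingers, y is the line along which they close (so a half turn about z gives the same grasp; the last joint's range is limited). The gripper opens to 85 mm and grips with 20 to 120 N. Pads are 22 mm wide; open, the fingers measure 114 mm over their backs; the gripper's body (76 mm by 85 mm) begins 54 mm behind the grasp point. The pads swing forward as they close: fully open they stand 13 mm farther back than shut.
Start: joints at [0.958, 0.181, 1.607, -0, 1.354, -0.206], TCP at [0.228, 0.528, 0.231] pointing down, gripper open.
Joint ranges: [-2.99, 2.99], [-0.89, 2.07], [0.3, 2.58], [-1.14, 4.28], [0, 2.63], [-3.12, 3.12]. Speed limits (rad/s): [2.57, 2.57, 3.01, 3.14, 3.14, 3.14].

INTERFACE

Orientations are given as a unit quaternion [w, x, y, z].
In Python, from bench import * gives the robot as it stands. The module is installed in compiled form; this text tells all that it offers.
- The arm moves only by the tool servo_tool, never from a script. Its argument "commands" is text: rows parted by semicolons, each of 7 numbers parted by spaces: the turn, a rotation vector about the tool's x, y, z in rad, then the shift along the tool's x, y, z in mm, then the opening, from 0 (shut) to 1 (fully open). In form: wx wy wz dx dy dz claw; .... A call has 1 to 5 rows; each row shifts and turns the commanded pose from where the row before left it, along the tool's axes as they then stand; what a row does not reach is not made up. A row lasts 1/8 s, in which the tool goes at most 62.5 mm and 10.7 degrees, less where a joint would pass 70% of its speed; a pose out of reach is approached as far as the arm can. A call with a gripper value outside its range is refused whole. The fingers move at their own pace and stop on an object; the grip force is fixed at half the most. Time passes only in rows, so rows that do not move let the fingers close. It gives the time, the measured TCP pose, the force, the opening and the grip force at its end, in the units of the state.
- get_obs(): the state, without advancing time (a new reading comes with each control period).
- camera(name): name is "scene" or "top" or "wrist"; returns the picture (480x640x3 uint8, blue, green, red); there is no depth.
- calibration(name): a dict with "fx", "fy", "cx", "cy" (pixels), "R" (3x3) and "t" (3): a world point X has camera coordinates R X + t. Camera axes: x right, y down, z forward; pixel columns grow to the right and rows downward; lengths in m; the calibration is good to about 2 mm. A picture is of the moment at which its call begins: read the wrist's pose just before it. calibration takes no time and is no camera call; for the wrist camera it gives the pose at the moment of the call.
- hand_in(): hands the job in; it is judged then, once.
The state is a dict: "time_s": time; "q": joint angles; "dq": joint speeds; "joint_efforts": joint torques, N m; "eef_pos": TCP position; "eef_rot": TCP orientation; "wrist_force": force on the tool from outside, world axes, zero at the start; "torque": the same for the moment, N m; "opening": opening from 0.0 (shut) to 1.0 (fully open); "grasp_force": force on a finger pad.
Only numpy, scipy, OpenCV 4.12 (cv2) and the standard library are available. Lean on these libraries where they do the work, as an engineer would, in place of code of your own. Each camera call takes 0.05 s, during which the arm holds its last target. There are 200 camera calls.

## Working session

There is one attempt and no reset: what is moved stays moved. The work goes in short steps, Python scripts to look and compute and a tool call to move; the robot and the scene stay as the last step left them, time stands still between calls to the robot, and variables do not carry over. Pictures are saved under pics/ and viewed, at most 10 in all, crops included, and the job is handed in when it is done.

Besides the shell and the picture viewer there is one more tool, called after "Request:" by a JSON object that holds its "op" and its "data". servo_tool: Moves the arm, as the interface text tells. Its arguments: {"type":"object","properties":{"commands":{"type":"string"}},"required":["commands"]}

```bash
mkdir -p pics
python3 - <<'E'
from bench import *
import cv2
o=get_obs();print({k:(v.round(3).tolist() if hasattr(v,'round') and not isinstance(v,float) else v) for k,v in o.items()})
for n in ("scene","top"):
    cv2.imwrite(f"pics/{n}0.png",camera(n)); c=calibration(n); print(n,c)
print(calibration("wrist"))
E
```

```text
{'time_s': 0.0, 'q': [0.958, 0.182, 1.608, -0.0, 1.354, -0.206], 'dq': [-0.0, 0.0, 0.001, 0.003, 0.0, -0.001], 'joint_efforts': [-0.0, -44.487, -35.134, -0.0, 0.009, -0.0], 'eef_pos': [0.227, 0.528, 0.23], 'eef_rot': [-0.0, 0.202, 0.979, -0.001], 'wrist_force': [-1.052, 0.663, 0.566], 'torque': [-0.025, -0.011, -0.028], 'grasp_force': 0.0, 'opening': 1.0005530065704498}
scene {'fx': 494.3489052867278, 'fy': 494.3489052867278, 'cx': 320.0767321945861, 'cy': 234.51448021732637, 'R': array([[ 0.79566953,  0.6056567 ,  0.00948465],
       [ 0.40845976, -0.52491184, -0.74674506],
       [-0.44729255,  0.59803639, -0.66504275]]), 't': array([-0.38863242, -0.21059473,  1.60042901])}
top {'fx': 585.6485919752156, 'fy': 585.6485919752156, 'cx': 327.7936044888723, 'cy': 242.43378656241447, 'R': array([[-0.01350525, -0.99971077, -0.01989918],
       [-0.99876158,  0.01444012, -0.04761081],
       [ 0.04788438,  0.01923154, -0.99866773]]), 't': array([-0.06477117,  0.57615526,  1.46205614])}
{'fx': 353.5133201390249, 'fy': 353.5133201390249, 'cx': 313.70912196048005, 'cy': 240.1839015715341, 'R': array([[ 0.39472905,  0.91879673, -0.00124022],
       [ 0.88255661, -0.37878368,  0.27859785],
       [ 0.25550502, -0.11106523, -0.96040705]]), 't': array([-0.57542865, -0.03771719,  0.37898986])}
```

View pics/scene0.png

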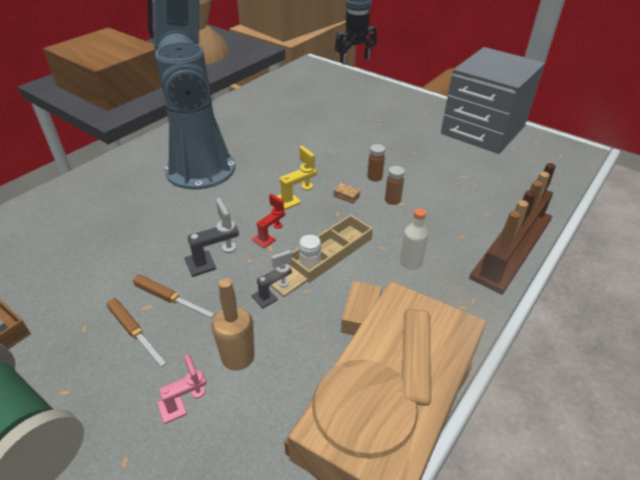

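View pics/top0.png

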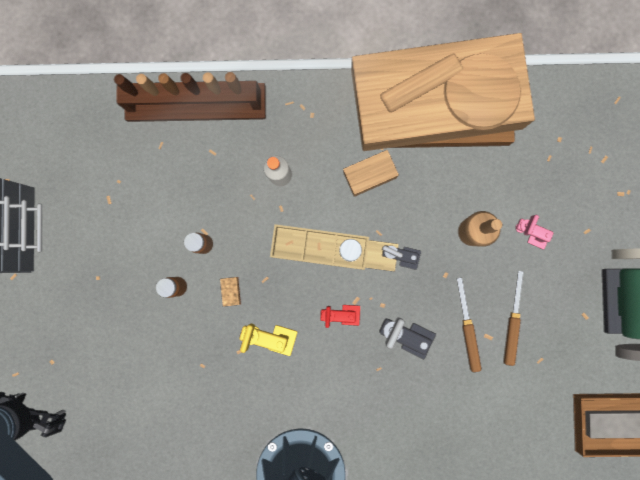

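The top view shows the crate at about (272–368, 226–270), with the tin in the cell next to the clamp (350,250). The small dark clamp is at (405,256). The jar lids are at (193,242) and (165,287). I'll zoom in on these.

Run:
```python
import cv2,numpy as np
im=cv2.imread("pics/top0.png")
a=cv2.resize(im[215:285,260:430],None,fx=4.7,fy=4.7,interpolation=cv2.INTER_CUBIC)
b=cv2.resize(im[225:305,145:250],None,fx=3.3,fy=3.3,interpolation=cv2.INTER_CUBIC)
c=np.zeros((600,800,3),np.uint8); c[:a.shape[0],:a.shape[1]]=a[:,:800]; c[330:330+b.shape[0],:b.shape[1]]=b
cv2.imwrite("pics/crop.png",c); print(a.shape,b.shape)
```

```text
(329, 799, 3) (264, 346, 3)
```

View pics/crop.png

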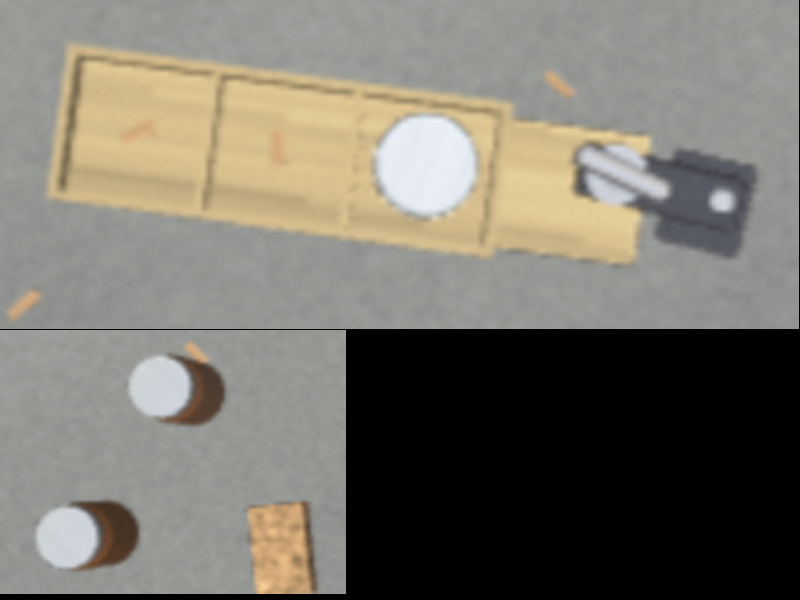

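The crop gives the crate rim corners at crop pixels (70,45), (512,103), (490,256) and (48,198). The wing runs from (585,155) to (663,190), the collar is near (614,174) and the bolt is at (722,201). The jar lids are at (161,386) and (67,537).

```bash
cat > h.py <<'E'
from bench import *
import cv2,numpy as np
from scipy.spatial.transform import Rotation as Ro
np.set_printoptions(precision=4,suppress=True)
def px2w(cal,u,v,z):
    d=cal["R"].T@np.array([(u-cal["cx"])/cal["fx"],(v-cal["cy"])/cal["fy"],1]); c=-cal["R"].T@cal["t"]
    return c+d*(z-c[2])/d[2]
def w2px(cal,X):
    p=cal["R"]@np.asarray(X)+cal["t"]; return np.array([cal["fx"]*p[0]/p[2]+cal["cx"],cal["fy"]*p[1]/p[2]+cal["cy"]])
def rot():
    q=get_obs()["eef_rot"]; return Ro.from_quat([q[1],q[2],q[3],q[0]])
def delta(target,yaw=None):
    """tool-frame shift (mm) for tcp to target; straight-down tool whose y axis has world yaw -> rotvec. Shift is in the tool axes BEFORE turning"""
    o=get_obs(); R=rot(); e=np.asarray(o["eef_pos"])
    print("tcp",e,"shift mm",(R.inv().apply(np.asarray(target)-e)*1000).round(1))
    if yaw is not None:
        y=np.array([np.cos(yaw),np.sin(yaw),0]); z=np.array([0,0,-1.])
        best=None
        for s in(1,-1):
            T=Ro.from_matrix(np.c_[np.cross(s*y,z),s*y,z]); rv=(R.inv()*T).as_rotvec()
            print(" turn",rv.round(3)," shift after turn",(T.inv().apply(np.asarray(target)-e)*1000).round(1))
    print("q",np.asarray(o["q"]).round(2),"F",np.asarray(o["wrist_force"]).round(1))
E
python3 - <<'E'
from h import *
c=calibration("top"); s=calibration("scene")
A=lambda x,y:((x+.5)/4.7-.5+260,(y+.5)/4.7-.5+215)
B=lambda x,y:((x+.5)/3.3-.5+145,(y-330+.5)/3.3-.5+225)
cr=[px2w(c,*A(*p),.04) for p in[(70,45),(512,103),(490,256),(48,198)]]
print(np.array(cr)); m=np.mean(cr,0); ax=(cr[0]+cr[3]-cr[1]-cr[2])/2; L=np.linalg.norm(ax); ax/=L
print("crate",m,"yaxis",ax,"L",L,"W",np.linalg.norm(cr[0]-cr[3]), "yaw of y",np.arctan2(ax[1],ax[0]))
for i,k in enumerate((77,0,-77)): 
    X=m+ax*k/1000; print("cell",i,X, "scene px",w2px(s,[X[0],X[1],.04]))
P={}
for n,p,z,f in [("wingA",(585,155),.118,A),("wingB",(663,190),.118,A),("bolt",(722,201),.07,A),("collar",(612,174),.074,A),("jar1",(161,386),.11,B),("jar2",(67,537),.11,B),("tin",(426,165),.09,A)]:
    P[n]=px2w(c,*f(*p),z); print(n,P[n],"scene",w2px(s,P[n]))
d=P["wingB"]-P["wingA"]; print("wing c",(P["wingA"]+P["wingB"])/2,np.linalg.norm(d),np.arctan2(d[1],d[0]))
d=(P["collar"]-P["bolt"]);print(np.linalg.norm(d),np.arctan2(d[1],d[0]))
E
```

```text
[[ 0.6211  0.0583  0.04  ]
 [ 0.5871 -0.1742  0.04  ]
 [ 0.5069 -0.1613  0.04  ]
 [ 0.5406  0.0706  0.04  ]]
crate [ 0.5639 -0.0517  0.04  ] yaxis [0.1443 0.9895 0.    ] L 0.23469223061545183 W 0.08153660411354781 yaw of y 1.4259905716280026
cell 0 [0.575  0.0245 0.04  ] scene px [351.3185 227.6577]
cell 1 [ 0.5639 -0.0517  0.04  ] scene px [331.2401 241.0223]
cell 2 [ 0.5528 -0.1279  0.04  ] scene px [309.8576 255.255 ]
wingA [ 0.5562 -0.206   0.118 ] scene [290.0983 250.2672]
wingB [ 0.5383 -0.2444  0.118 ] scene [273.3903 256.0427]
bolt [ 0.5334 -0.2795  0.07  ] scene [262.8976 278.307 ]
collar [ 0.548  -0.2231  0.074 ] scene [283.3888 266.1489]
jar1 [0.5771 0.2429 0.11  ] scene [396.5119 170.0138]
jar2 [0.47   0.3107 0.11  ] scene [377.4982 147.7293]
tin [ 0.5534 -0.1276  0.09  ] scene [310.0141 240.6902]
wing c [ 0.5473 -0.2252  0.118 ] 0.042289736403091256 -2.0084129782470694
0.058393728604739785 1.3187123827712341
```

Run:
```python
from h import *
delta([.577,.243,.20],-.145)
```

```text
tcp [0.2272 0.5277 0.2305] shift mm [-433.9 -123.    30.5]
 turn [-0.002  0.001  1.309]  shift after turn [-231.2  387.3   30.5]
 turn [-0.001 -0.002 -1.833]  shift after turn [ 231.2 -387.3   30.5]
q [ 0.96  0.18  1.61  0.    1.35 -0.21] F [ 0.3 -0.6  0.5]
```

Request:
{"op": "servo_tool", "data": {"commands": "0 0 0.187 -54 -15 0 1;0 0 0.187 -56 -5 0 1;0 0 0.187 -56 5 0 1;0 0 0.187 -54 16 0 1;0 0 0.187 -50 25 0 1"}}

```text
time_s: 0.72
eef_pos: [0.4459, 0.3492, 0.2309]
eef_rot: [-0.0, 0.624, 0.781, -0.0]
wrist_force: [0.6, 0.6, 0.5]
opening: 1.001
grasp_force: 0.0
```

Request:
{"op": "servo_tool", "data": {"commands": "0 0 0.187 -45 34 0 1;0 0 0.187 -37 42 0 1;0 0 0 -29 48 0 1;0 0 0 0 0 0 1"}}

```text
time_s: 1.23
eef_pos: [0.5775, 0.2404, 0.2304]
eef_rot: [0.0, 0.758, 0.652, -0.0]
wrist_force: [-0.9, 0.6, 0.1]
opening: 0.998
grasp_force: 0.0
```

Run:
```python
from h import *
delta([.577,.243,.052],-.145)
c=calibration("wrist"); im=camera("wrist"); cv2.imwrite("pics/w1.png",im)
for X in([.577,.243,.11],[.470,.311,.11]): print(w2px(c,X))
```

```text
tcp [0.5775 0.2404 0.2304] shift mm [  2.7  -0.8 178.4]
 turn [-0.     0.001 -0.005]  shift after turn [  2.5  -0.8 178.4]
 turn [0.001 0.    3.137]  shift after turn [ -2.5   0.8 178.4]
q [ 0.21  0.29  1.47 -0.    1.38  0.36] F [-0.9  0.6  0.1]
[310.9762 230.8839]
[152.066  162.7998]
```

View pics/w1.png

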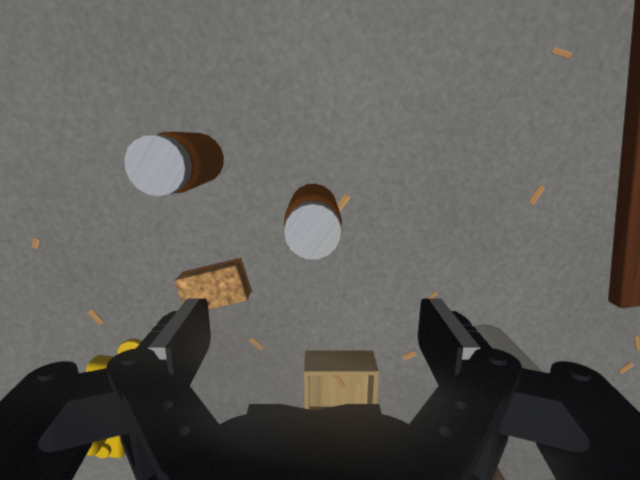

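The wrist view shows jar 1's lid at (313,231), within 2 px of the prediction, and jar 2's lid at (158,165). I'm descending on jar 1.

Request:
{"op": "servo_tool", "data": {"commands": "0 0 -0.005 2.5 0 40 1;0 0 0 0 0 50 1;0 0 0 0 0 50 1;0 0 0 0 0 38 1;0 0 0 0 0 0 1"}}

```text
time_s: 1.9
eef_pos: [0.5711, 0.2466, 0.0497]
eef_rot: [-0.002, 0.754, 0.657, -0.004]
wrist_force: [-0.8, 0.6, -1.0]
opening: 1.002
grasp_force: 0.0
```

Request:
{"op": "servo_tool", "data": {"commands": "0 0 0 0 0 0 0;0 0 0 0 0 0 0;0 0 0 0 0 0 0;0 0 0 0 0 0 0;0 0 0 0 0 0 0"}}

```text
time_s: 2.52
eef_pos: [0.5775, 0.2468, 0.0563]
eef_rot: [0.001, 0.755, 0.656, 0.002]
wrist_force: [0.1, 0.6, 6.7]
opening: 0.558
grasp_force: 62.9
```

Run:
```python
from h import *
o=get_obs();print(o["opening"],o["grasp_force"])
delta([.564,-.052,.16],-.145)
```

```text
0.5581302415689076 62.850014604628086
tcp [0.5775 0.2468 0.0563] shift mm [-297.5   28.9 -104.2]
 turn [ 0.004 -0.002  0.005]  shift after turn [-297.6   29.8 -103.7]
 turn [ 0.003  0.007 -3.137]  shift after turn [ 297.6  -29.8 -103.7]
q [0.21 0.49 1.59 0.   1.06 0.35] F [0.1 0.6 6.7]
```

Request:
{"op": "servo_tool", "data": {"commands": "0 0 0 0 0 -25 0;0 0 0 0 0 -40 0;0 0 0 0 0 -40 0;0 0 0 0 0 0 0"}}

```text
time_s: 3.02
eef_pos: [0.5782, 0.2468, 0.1631]
eef_rot: [0.002, 0.755, 0.656, 0.004]
wrist_force: [1.0, -0.5, -2.4]
opening: 0.558
grasp_force: 63.2
```

Run:
```python
from h import *
o=get_obs();print(o["opening"],o["grasp_force"])
delta([.564,-.052,.16],-.145)
```

```text
0.5582486017766672 63.176320139318705
tcp [0.5782 0.2468 0.1631] shift mm [-297.8   27.6    2.4]
 turn [ 0.008 -0.003  0.005]  shift after turn [-297.7   29.1    3.1]
 turn [ 0.005  0.013 -3.137]  shift after turn [297.7 -29.1   3.1]
q [0.21 0.36 1.53 0.   1.24 0.35] F [ 1.  -0.5 -2.4]
```

Request:
{"op": "servo_tool", "data": {"commands": "0.008 -0.003 0.005 -30 3 0 0;0 0 0 -50 5 0 0;0 0 0 -55 5 0 0;0 0 0 -55 5 0 0;0 0 0 -50 5 0 0"}}

```text
time_s: 3.65
eef_pos: [0.5623, 0.0037, 0.1572]
eef_rot: [-0.003, 0.757, 0.654, -0.004]
wrist_force: [0.9, -0.5, -2.8]
opening: 0.553
grasp_force: 63.0
```

Request:
{"op": "servo_tool", "data": {"commands": "0 0 0 -38 4 0 0;0 0 0 -20 2 0 0;0 0 0 0 0 0 0;0 0 0 0 0 0 0"}}

```text
time_s: 4.15
eef_pos: [0.561, -0.0518, 0.1584]
eef_rot: [-0.003, 0.756, 0.654, -0.004]
wrist_force: [-0.1, 0.0, -2.6]
opening: 0.561
grasp_force: 63.1
```

Run:
```python
from h import *
delta([.564,-.052,.062],-.145)
c=calibration("wrist"); cv2.imwrite("pics/w2.png",camera("wrist"))
```

```text
tcp [ 0.561  -0.0518  0.1584] shift mm [ 0.4  3.9 96.3]
 turn [-0.009  0.002  0.001]  shift after turn [ 0.2  3.  96.4]
 turn [-0.004 -0.014 -3.141]  shift after turn [-0.2 -3.  96.4]
q [-0.3   0.24  1.7  -0.    1.22 -0.15] F [-0.1  0.  -2.6]
```

View pics/w2.png

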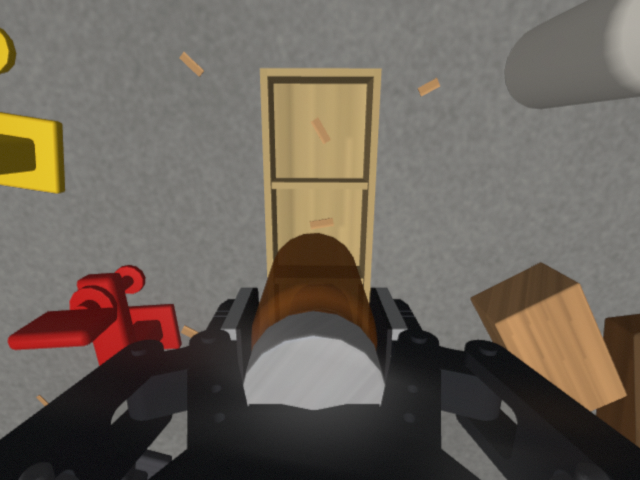

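Jar 1 is held well and sits over the middle cell, with the cell's shaving just ahead of it at (320,222). I'm lowering it.

Request:
{"op": "servo_tool", "data": {"commands": "-0.008 0.002 0 0 3 30 0;0 0 0 0 0 35 0;0 0 0 0 0 18 0;0 0 0 0 0 8 0;0 0 0 0 0 4 0"}}

```text
time_s: 4.82
eef_pos: [0.5646, -0.0533, 0.0642]
eef_rot: [0.001, 0.756, 0.654, -0.0]
wrist_force: [0.6, -0.5, -2.7]
opening: 0.558
grasp_force: 63.0
```

Request:
{"op": "servo_tool", "data": {"commands": "0 0 0 0 0 0 0;0 0 0 0 0 1 0;0 0 0 0 0 1 0;0 0 0 0 0 0 0"}}

```text
time_s: 5.32
eef_pos: [0.564, -0.0536, 0.062]
eef_rot: [0.0, 0.756, 0.654, -0.0]
wrist_force: [0.2, 0.2, -2.2]
opening: 0.561
grasp_force: 63.0
```

Request:
{"op": "servo_tool", "data": {"commands": "0 0 0 0 0 1 0;0 0 0 0 0 1 0;0 0 0 0 0 0 0;0 0 0 0 0 0 0"}}

```text
time_s: 5.82
eef_pos: [0.5642, -0.0537, 0.0612]
eef_rot: [0.001, 0.756, 0.654, -0.0]
wrist_force: [-4.4, -0.1, 8.7]
opening: 0.563
grasp_force: 64.3
```

Upward force shows the jar is on the floor, so I'm releasing and rising.

Request:
{"op": "servo_tool", "data": {"commands": "0 0 0 0 0 0 0.65;0 0 0 0 0 0 0.8;0 0 0 0 0 0 1;0 0 0 0 0 0 1;0 0 0 0 0 0 1"}}

```text
time_s: 6.45
eef_pos: [0.5639, -0.0535, 0.0598]
eef_rot: [0.0, 0.756, 0.654, -0.0]
wrist_force: [-0.1, -0.2, -0.4]
opening: 1.003
grasp_force: 0.0
```

Request:
{"op": "servo_tool", "data": {"commands": "0 0 0 0 0 -20 1;0 0 0 0 0 -45 1;0 0 0 0 0 -50 1;0 0 0 0 0 -30 1;0 0 0 0 0 0 1"}}

```text
time_s: 7.08
eef_pos: [0.5658, -0.0539, 0.2081]
eef_rot: [0.003, 0.756, 0.654, 0.001]
wrist_force: [0.1, -0.5, 0.4]
opening: 0.999
grasp_force: 0.0
```

Run:
```python
from h import *
# jar 2 refined: same wrist pose as w1 (approx): pixel (158,165) vs predicted (152,163) -> use w1-pose
im=cv2.imread("pics/w1.png")
delta([.470,.311,.20],-.145)
delta([.564,-.052,.20],-.145)
c=calibration("top"); im=camera("top"); cv2.imwrite("pics/top1.png",im)
```

```text
tcp [ 0.5658 -0.0539  0.2081] shift mm [ 347.3 -147.6    6.5]
 turn [0.006 0.002 0.   ]  shift after turn [ 347.2 -147.5    8.1]
 turn [-0.003  0.01  -3.141]  shift after turn [-347.2  147.5    8.1]
q [-0.3   0.18  1.65 -0.    1.3  -0.16] F [ 0.1 -0.5  0.4]
tcp [ 0.5658 -0.0539  0.2081] shift mm [ 1.6 -2.1  8.1]
 turn [0.006 0.002 0.   ]  shift after turn [ 1.6 -2.1  8.1]
 turn [-0.003  0.01  -3.141]  shift after turn [-1.6  2.1  8.1]
q [-0.3   0.18  1.65 -0.    1.3  -0.16] F [ 0.1 -0.5  0.4]
```

Request:
{"op": "servo_tool", "data": {"commands": "0 0 0 50 -21 0 1;0 0 0 50 -21 0 1;0 0 0 50 -21 0 1;0 0 0 50 -21 0 1;0 0 0 50 -21 0 1"}}

```text
time_s: 7.75
eef_pos: [0.4945, 0.2105, 0.2025]
eef_rot: [-0.0, 0.757, 0.654, -0.002]
wrist_force: [1.0, -0.6, 0.2]
opening: 1.001
grasp_force: 0.0
```

Request:
{"op": "servo_tool", "data": {"commands": "0 0 0 50 -21 0 1;0 0 0 47 -21 0 1;0 0 0 0 0 0 1;0 0 0 0 0 0 1"}}

```text
time_s: 8.25
eef_pos: [0.4679, 0.3107, 0.2029]
eef_rot: [0.0, 0.756, 0.654, -0.002]
wrist_force: [0.2, -0.8, -0.5]
opening: 0.999
grasp_force: 0.0
```

Run:
```python
from h import *
delta([.470,.311,.052],-.145)
c=calibration("wrist"); im=camera("wrist"); cv2.imwrite("pics/w3.png",im)
print("pred",w2px(c,[.47,.311,.11]))
m=((im.min(2)>135)).astype(np.uint8)
n,l,s,ce=cv2.connectedComponentsWithStats(m)
for i in range(1,n):
    if s[i,4]>600: print(s[i],ce[i],px2w(c,*ce[i],.11))
```

```text
tcp [0.4679 0.3107 0.2029] shift mm [  1.    2.4 150.8]
 turn [-0.002  0.003  0.001]  shift after turn [  0.6   2.1 150.9]
 turn [-0.004 -0.004 -3.141]  shift after turn [ -0.6  -2.1 150.9]
q [ 0.38  0.18  1.67 -0.    1.3   0.52] F [ 0.2 -0.8 -0.5]
pred [315.1394 243.3182]
[ 286  216   63   60 2900] [316.9259 245.7069] [0.471  0.3091 0.11  ]
```

Request:
{"op": "servo_tool", "data": {"commands": "0 0 0 0 3 30 1;0 0 0 0 0 45 1;0 0 0 0 0 45 1;0 0 0 0 0 28 1;0 0 0 0 0 0 1"}}

```text
time_s: 8.93
eef_pos: [0.47, 0.3083, 0.0538]
eef_rot: [-0.001, 0.757, 0.653, -0.003]
wrist_force: [0.2, 0.0, 1.2]
opening: 1.002
grasp_force: 0.0
```

Request:
{"op": "servo_tool", "data": {"commands": "0 0 0 0 0 0 0;0 0 0 0 0 0 0;0 0 0 0 0 0 0;0 0 0 0 0 0 0;0 0 0 0 0 0 0"}}

```text
time_s: 9.55
eef_pos: [0.4729, 0.3112, 0.0587]
eef_rot: [0.001, 0.756, 0.654, 0.001]
wrist_force: [-1.7, -0.6, 4.4]
opening: 0.562
grasp_force: 61.2
```

Request:
{"op": "servo_tool", "data": {"commands": "0 0 0 0 0 -25 0;0 0 0 0 0 -40 0;0 0 0 0 0 -40 0;0 0 0 0 0 0 0"}}

```text
time_s: 10.05
eef_pos: [0.4744, 0.3119, 0.1664]
eef_rot: [0.002, 0.756, 0.654, 0.004]
wrist_force: [-0.0, 0.2, -1.9]
opening: 0.554
grasp_force: 62.8
```

Run:
```python
from h import *
delta([.575,.0245,.16],-.145)
```

```text
tcp [0.4744 0.3119 0.1664] shift mm [-270.   141.     6.6]
 turn [ 0.008 -0.004  0.   ]  shift after turn [-269.9  141.1    6.4]
 turn [ 0.006  0.013 -3.141]  shift after turn [ 269.9 -141.1    6.4]
q [ 0.37  0.23  1.69 -0.    1.22  0.52] F [-0.   0.2 -1.9]
```

Request:
{"op": "servo_tool", "data": {"commands": "0 0 0 -25 13 0 0;0 0 0 -45 23 0 0;0 0 0 -50 26 0 0;0 0 0 -50 26 0 0;0 0 0 -45 24 0 0"}}

```text
time_s: 10.68
eef_pos: [0.5511, 0.08, 0.1609]
eef_rot: [-0.0, 0.757, 0.654, -0.001]
wrist_force: [0.7, 0.2, -1.1]
opening: 0.557
grasp_force: 62.7
```

Request:
{"op": "servo_tool", "data": {"commands": "0 0 0 -35 18 0 0;0 0 0 -20 10 0 0;0 0 0 0 0 0 0;0 0 0 0 0 0 0"}}

```text
time_s: 11.18
eef_pos: [0.5705, 0.0245, 0.1613]
eef_rot: [-0.0, 0.756, 0.654, -0.001]
wrist_force: [-0.1, 0.2, -1.3]
opening: 0.56
grasp_force: 62.7
```

Run:
```python
from h import *
delta([.575,.0245,.064],-.145)
```

```text
tcp [0.5705 0.0245 0.1613] shift mm [ 0.7  4.6 97.3]
 turn [-0.001  0.     0.001]  shift after turn [ 0.7  4.5 97.3]
 turn [-0.001 -0.002 -3.141]  shift after turn [-0.7 -4.5 97.3]
q [-0.16  0.24  1.68 -0.    1.22 -0.02] F [-0.1  0.2 -1.3]
```

Request:
{"op": "servo_tool", "data": {"commands": "0 0 0 0 4.5 30 0;0 0 0 0 0 35 0;0 0 0 0 0 20 0;0 0 0 0 0 9 0;0 0 0 0 0 3 0"}}

```text
time_s: 11.8
eef_pos: [0.5755, 0.0235, 0.0647]
eef_rot: [0.0, 0.756, 0.654, -0.0]
wrist_force: [-1.0, 0.3, -1.5]
opening: 0.564
grasp_force: 62.7
```

Request:
{"op": "servo_tool", "data": {"commands": "0 0 0 0 0 1 0;0 0 0 0 0 1 0;0 0 0 0 0 0 0;0 0 0 0 0 0 0"}}

```text
time_s: 12.3
eef_pos: [0.5763, 0.0225, 0.0637]
eef_rot: [0.001, 0.756, 0.654, 0.0]
wrist_force: [-1.4, 0.7, 3.5]
opening: 0.559
grasp_force: 63.3
```

Contact (fz rose from -1.5 to +3.5 N). I'm releasing and rising.

Request:
{"op": "servo_tool", "data": {"commands": "0 0 0 0 0 0 0.65;0 0 0 0 0 0 0.8;0 0 0 0 0 0 1;0 0 0 0 0 0 1;0 0 0 0 0 0 1"}}

```text
time_s: 12.92
eef_pos: [0.5755, 0.0226, 0.0627]
eef_rot: [0.0, 0.756, 0.654, -0.0]
wrist_force: [-0.3, -0.1, 0.1]
opening: 1.0
grasp_force: 0.0
```

Request:
{"op": "servo_tool", "data": {"commands": "0 0 0 0 0 -20 1;0 0 0 0 0 -45 1;0 0 0 0 0 -50 1;0 0 0 0 0 -20 1;0 0 0 0 0 0 1"}}

```text
time_s: 13.55
eef_pos: [0.5769, 0.0226, 0.1998]
eef_rot: [0.002, 0.756, 0.654, 0.001]
wrist_force: [0.2, -0.9, -1.0]
opening: 1.003
grasp_force: 0.0
```

Run:
```python
from h import *
delta([.5478,-.2245,.20],1.133+np.pi/2)
```

```text
tcp [0.5769 0.0226 0.1998] shift mm [-248.7    6.9    0.2]
 turn [-0.001  0.006 -2.849]  shift after turn [236.1 -78.4  -0.2]
 turn [0.004 0.001 0.293]  shift after turn [-236.1   78.4   -0.2]
q [-0.17  0.21  1.64 -0.    1.29 -0.02] F [ 0.2 -0.9 -1. ]
```

Request:
{"op": "servo_tool", "data": {"commands": "0 0 0.15 0 0 0 1;0 0 0.143 0 0 0 1;0 0 0 -50 17 0 1;0 0 0 -55 18 0 1;0 0 0 -55 18 0 1"}}

```text
time_s: 14.18
eef_pos: [0.5545, -0.1456, 0.1958]
eef_rot: [-0.001, 0.844, 0.537, -0.001]
wrist_force: [1.0, -0.5, 0.1]
opening: 1.0
grasp_force: 0.0
```

Request:
{"op": "servo_tool", "data": {"commands": "0 0 0 -50 16 0 1;0 0 0 -26 9 0 1;0 0 0 0 0 0 1;0 0 0 0 0 0 1"}}

```text
time_s: 14.68
eef_pos: [0.5456, -0.223, 0.1966]
eef_rot: [-0.001, 0.844, 0.537, -0.001]
wrist_force: [-0.2, -0.2, 0.6]
opening: 0.999
grasp_force: 0.0
```

Run:
```python
from h import *
delta([.5478,-.2245,.085],1.133+np.pi/2)
c=calibration("wrist"); im=camera("wrist"); t=camera("top")
for X in([.5562,-.206,.118],[.5383,-.2444,.118],[.5478,-.2245,.118],[.5478,-.2245,.074]): print(w2px(c,X))
cv2.imwrite("pics/w4.png",im)
z=cv2.resize(t[210:290,255:435],None,fx=3.5,fy=3.5,interpolation=2); out=np.zeros((600,640,3),np.uint8)
out[:320]=im[100:420]; out[320:600,:630]=z; cv2.imwrite("pics/w4c.png",out)
```

```text
tcp [ 0.5456 -0.223   0.1966] shift mm [ -0.4   2.9 111.6]
 turn [0.    0.003 3.141]  shift after turn [  0.4  -2.7 111.6]
 turn [-0.002  0.    -0.   ]  shift after turn [ -0.4   2.7 111.6]
q [-0.59  0.25  1.6  -0.    1.3  -0.15] F [-0.2 -0.2  0.6]
[316.2297 221.7863]
[316.1528 282.7969]
[316.4992 251.8133]
[316.1725 234.3109]
```

View pics/w4c.png

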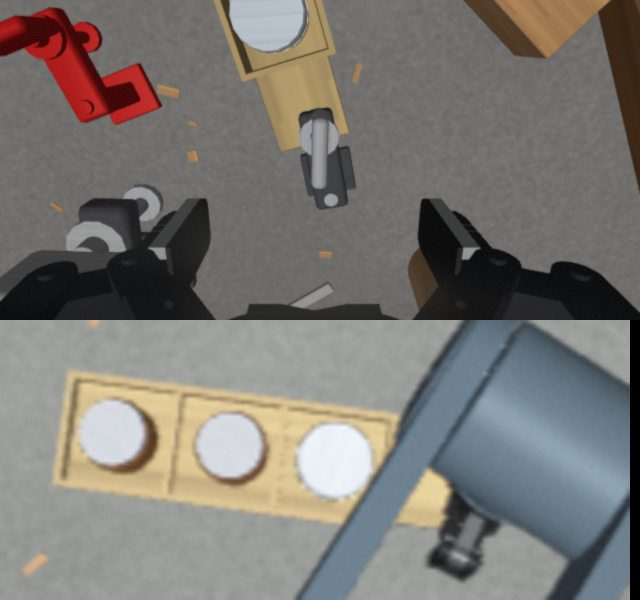

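Both jars stand upright in cells 0 and 1. The wrist view shows the wing's top from (322,209) to (318,288), close to the prediction.

Run:
```python
from h import *
c=calibration("wrist")
a=px2w(c,322,209,.118);b=px2w(c,318,288,.118);d=a-b
print(a,b,np.linalg.norm(d)); m=(a+b)/2;col=px2w(c,319,238,.074);print(m,col)
yaw=np.arctan2(d[1],d[0]);print(yaw)
delta([m[0],m[1],.085],yaw+np.pi/2)
```

```text
[ 0.5635 -0.1998  0.118 ] [ 0.5383 -0.2484  0.118 ] 0.05477408194328179
[ 0.5509 -0.2241  0.118 ] [ 0.5491 -0.228   0.074 ]
1.0919143547713002
tcp [ 0.5461 -0.2226  0.1973] shift mm [  0.8   5.1 112.3]
 turn [-0.001 -0.002 -3.099]  shift after turn [ -0.9  -5.  112.3]
 turn [-0.001  0.001  0.042]  shift after turn [  0.9   5.  112.3]
q [-0.59  0.25  1.6  -0.    1.3  -0.15] F [ 0.2  0.1 -0.4]
```

Request:
{"op": "servo_tool", "data": {"commands": "0 0 0.04 0 4 25 1;0 0 0 0 0 35 1;0 0 0 0 0 35 1;0 0 0 0 0 15 1;0 0 0 0 0 0 1"}}

```text
time_s: 15.4
eef_pos: [0.5494, -0.2248, 0.0873]
eef_rot: [-0.001, 0.854, 0.52, -0.001]
wrist_force: [-0.3, -0.4, 0.9]
opening: 0.998
grasp_force: 0.0
```

Request:
{"op": "servo_tool", "data": {"commands": "0 0 0 0 0 0 0.5;0 0 0 0 0 0 0.3;0 0 0 0 0 0 0;0 0 0 0 0 0 0;0 0 0 0 0 0 0"}}

```text
time_s: 16.02
eef_pos: [0.5488, -0.2253, 0.0886]
eef_rot: [-0.001, 0.854, 0.52, -0.001]
wrist_force: [-6.9, 3.4, 7.5]
opening: 0.117
grasp_force: 59.5
```

Request:
{"op": "servo_tool", "data": {"commands": "0 0 0 0 0 0 0;0 0 0 0 0 0 0"}}

```text
time_s: 16.27
eef_pos: [0.5488, -0.2253, 0.0886]
eef_rot: [-0.001, 0.854, 0.52, -0.001]
wrist_force: [-6.8, 3.7, 7.8]
opening: 0.114
grasp_force: 59.5
```

Run:
```python
from h import *
o=get_obs();print(o["opening"],o["grasp_force"],np.array(o["torque"]))
delta([.550,-.2245,.085],1.0919+np.pi/2)
c=calibration("wrist"); im=camera("wrist"); cv2.imwrite("pics/w5.png",im)
```

```text
0.11445631871384013 59.51244592666626 [0.4173 0.9625 0.0036]
tcp [ 0.5488 -0.2253  0.0886] shift mm [1.3 0.7 3.6]
 turn [-0.002 -0.004 -3.141]  shift after turn [-1.3 -0.7  3.6]
 turn [-0.002  0.001  0.001]  shift after turn [1.3 0.7 3.6]
q [-0.59  0.38  1.66 -0.    1.1  -0.11] F [-6.8  3.7  7.8]
```

View pics/w5.png

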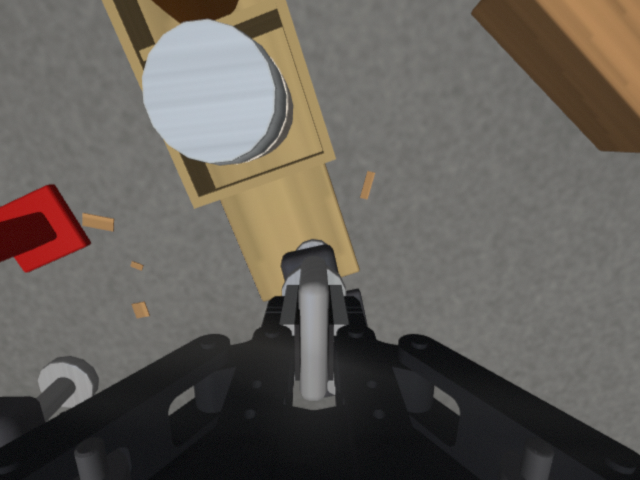

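The wing is gripped centrally between the pads at about (315,330), with opening 0.114. I'm turning clockwise.

Request:
{"op": "servo_tool", "data": {"commands": "0 0 0.05 0 -1 0 0;0 0 0.17 0 0 0 0;0 0 0.17 0 0 0 0;0 0 0.17 0 0 0 0;0 0 0.17 0 0 0 0"}}

```text
time_s: 16.95
eef_pos: [0.5502, -0.2269, 0.0887]
eef_rot: [0.002, 0.984, 0.178, 0.001]
wrist_force: [4.9, -5.7, -3.3]
opening: 0.119
grasp_force: 58.3
```

```bash
cat >> h.py <<'E'
def st():
    o=get_obs();R=rot();y=R.apply([0,1,0]);print(o["time_s"],"tcp",np.asarray(o["eef_pos"]),"yaw",round(float(np.arctan2(y[1],y[0])),3),"F",np.asarray(o["wrist_force"]).round(1),"T",np.asarray(o["torque"]).round(2),"op",round(o["opening"],3),"g",round(o["grasp_force"],1),"q6",round(float(o["q"][5]),3))
E
python3 -c "
from h import *
st()"
```

```text
16.95 tcp [ 0.5502 -0.2269  0.0887] yaw -1.214 F [ 4.9 -5.7 -3.3] T [-0.83 -0.54  0.15] op 0.119 g 58.3 q6 0.625
```

Request:
{"op": "servo_tool", "data": {"commands": "0 0 0.15 0 0 0 0;0 0 0.15 0 0 0 0;0 0 0.15 0 0 0 0;0 0 0.08 0 0 0 0;0 0 0 0 0 0 0"}}

```text
time_s: 17.58
eef_pos: [0.5503, -0.2286, 0.0888]
eef_rot: [0.003, 0.996, -0.084, 0.002]
wrist_force: [6.1, -10.5, -5.9]
opening: 0.116
grasp_force: 58.4
```

```bash
python3 -c "
from h import *
st()"
```

```text
17.575 tcp [ 0.5503 -0.2286  0.0888] yaw -1.74 F [  6.1 -10.5  -5.9] T [-1.52 -0.57 -0.05] op 0.116 g 58.4 q6 1.15
```

Request:
{"op": "servo_tool", "data": {"commands": "0 0 0.06 0 0 0 0;0 0 0.06 0 0 0 0;0 0 0.06 0 0 0 0;0 0 0 0 0 0 0"}}

```text
time_s: 18.08
eef_pos: [0.5502, -0.2291, 0.0888]
eef_rot: [0.003, 0.985, -0.173, 0.002]
wrist_force: [4.3, -11.9, -6.5]
opening: 0.116
grasp_force: 58.3
```

```bash
python3 -c "
from h import *
st()"
```

```text
18.075 tcp [ 0.5502 -0.2291  0.0888] yaw -1.92 F [  4.3 -11.9  -6.5] T [-1.76 -0.46 -0.05] op 0.116 g 58.3 q6 1.33
```

Request:
{"op": "servo_tool", "data": {"commands": "0 0 0.06 0 1.5 0 0;0 0 0.06 0 0 0 0;0 0 0.06 0 0 0 0;0 0 0.06 0 0 0 0;0 0 0 0 0 0 0"}}

```text
time_s: 18.7
eef_pos: [0.5498, -0.2299, 0.0887]
eef_rot: [0.002, 0.957, -0.29, 0.003]
wrist_force: [5.3, -10.0, -5.1]
opening: 0.121
grasp_force: 58.6
```

```bash
python3 -c "
from h import *
st()"
```

```text
18.7 tcp [ 0.5498 -0.2299  0.0887] yaw -2.159 F [  5.3 -10.   -5.1] T [-1.4  -0.59 -0.08] op 0.121 g 58.6 q6 1.568
```

Request:
{"op": "servo_tool", "data": {"commands": "0 0 0.06 0 0 0 0;0 0 0.06 0 0 0 0;0 0 0.06 0 0 0 0;0 0 0 0 0 0 0"}}

```text
time_s: 19.2
eef_pos: [0.5494, -0.2303, 0.0887]
eef_rot: [0.003, 0.927, -0.375, 0.003]
wrist_force: [4.4, -11.3, -5.7]
opening: 0.118
grasp_force: 58.7
```

```bash
python3 -c "
from h import *
st()"
```

```text
19.2 tcp [ 0.5494 -0.2303  0.0887] yaw -2.339 F [  4.4 -11.3  -5.7] T [-1.57 -0.35 -0.12] op 0.118 g 58.7 q6 1.748
```

Request:
{"op": "servo_tool", "data": {"commands": "0 0 0.06 0 0 0 0;0 0 0.06 0 0 0 0;0 0 0.06 0 0 0 0;0 0 0 0 0 0 0"}}

```text
time_s: 19.7
eef_pos: [0.549, -0.2307, 0.0887]
eef_rot: [0.003, 0.89, -0.457, 0.003]
wrist_force: [1.6, -12.7, -4.1]
opening: 0.116
grasp_force: 58.8
```

```bash
python3 -c "
from h import *
st()"
```

```text
19.7 tcp [ 0.549  -0.2307  0.0887] yaw -2.52 F [  1.6 -12.7  -4.1] T [-1.86 -0.01 -0.05] op 0.116 g 58.8 q6 1.928
```

Request:
{"op": "servo_tool", "data": {"commands": "0 0 0.05 0 0 0 0;0 0 0.05 0 0 0 0;0 0 0 0 0 0 0"}}

```text
time_s: 20.08
eef_pos: [0.5488, -0.2308, 0.0888]
eef_rot: [0.003, 0.866, -0.501, 0.003]
wrist_force: [-0.5, -13.3, -4.4]
opening: 0.113
grasp_force: 58.9
```

```bash
python3 -c "
from h import *
st()"
```

```text
20.075 tcp [ 0.5488 -0.2308  0.0888] yaw -2.619 F [ -0.5 -13.3  -4.4] T [-1.93  0.11 -0.04] op 0.113 g 58.9 q6 2.028
```

Request:
{"op": "servo_tool", "data": {"commands": "0 0 0.05 0 0 0 0;0 0 0.05 0 0 0 0;0 0 0 0 0 0 0"}}

```text
time_s: 20.45
eef_pos: [0.5486, -0.2309, 0.0888]
eef_rot: [0.003, 0.84, -0.542, 0.003]
wrist_force: [-0.3, -13.8, -3.1]
opening: 0.119
grasp_force: 66.4
```

```bash
python3 -c "
from h import *
st()"
```

```text
20.45 tcp [ 0.5486 -0.2309  0.0888] yaw -2.716 F [ -0.3 -13.8  -3.1] T [-1.99  0.24  1.27] op 0.119 g 66.4 q6 2.125
```

Request:
{"op": "servo_tool", "data": {"commands": "0 0 0.05 0 0 0 0;0 0 0.05 0 0 0 0;0 0 0 0 0 0 0"}}

```text
time_s: 20.82
eef_pos: [0.5485, -0.2309, 0.0889]
eef_rot: [0.004, 0.814, -0.581, 0.003]
wrist_force: [-1.6, -14.3, -1.6]
opening: 0.121
grasp_force: 126.3
```

```bash
python3 -c "
from h import *
st()"
```

```text
20.825 tcp [ 0.5485 -0.2309  0.0889] yaw -2.812 F [ -1.6 -14.3  -1.6] T [-1.96  0.31  3.19] op 0.121 g 126.3 q6 2.222
```

The stop was reached at a tool yaw of about -2.65 (torque rose to 3.2 N m). I'm backing off to a yaw of about -1.08, 1.73 rad from the present command.

Request:
{"op": "servo_tool", "data": {"commands": "0 0 -0.12 0 0 0 0;0 0 -0.17 0 0 0 0;0 0 -0.17 0 0 0 0;0 0 -0.17 0 0 0 0;0 0 -0.17 0 0 0 0"}}

```text
time_s: 21.45
eef_pos: [0.55, -0.2295, 0.0888]
eef_rot: [0.002, 0.976, -0.22, 0.003]
wrist_force: [6.7, -7.9, -5.2]
opening: 0.119
grasp_force: 58.6
```

Request:
{"op": "servo_tool", "data": {"commands": "0 0 -0.17 0 0 0 0;0 0 -0.17 0 0 0 0;0 0 -0.17 0 0 0 0;0 0 -0.12 0 0 0 0;0 0 0 0 0 0 0"}}

```text
time_s: 22.08
eef_pos: [0.5503, -0.2276, 0.0887]
eef_rot: [0.002, 0.996, 0.092, 0.002]
wrist_force: [6.9, -1.4, -2.9]
opening: 0.122
grasp_force: 59.0
```

```bash
python3 -c "
from h import *
st()"
```

```text
22.075 tcp [ 0.5503 -0.2276  0.0887] yaw -1.387 F [ 6.9 -1.4 -2.9] T [-0.19 -0.99  0.1 ] op 0.122 g 59.0 q6 0.795
```

Request:
{"op": "servo_tool", "data": {"commands": "0 0 -0.12 0 0 0 0;0 0 -0.12 0 0 0 0;0 0 -0.06 0 0 0 0;0 0 0 0 0 0 0;0 0 0 0 0 0 0"}}

```text
time_s: 22.7
eef_pos: [0.55, -0.2267, 0.0887]
eef_rot: [0.001, 0.971, 0.239, 0.001]
wrist_force: [5.6, 1.4, -0.9]
opening: 0.121
grasp_force: 59.3
```

```bash
python3 -c "
from h import *
st()
c=calibration('wrist'); im=camera('wrist'); s=camera('scene')
out=np.vstack([cv2.resize(im,(400,300)),cv2.resize(s[180:300,250:410],(400,300),interpolation=2)]);cv2.imwrite('pics/end.png',out)"
```

```text
22.7 tcp [ 0.55   -0.2267  0.0887] yaw -1.088 F [ 5.6  1.4 -0.9] T [ 0.32 -0.73  0.1 ] op 0.121 g 59.3 q6 0.497
```

View pics/end.png

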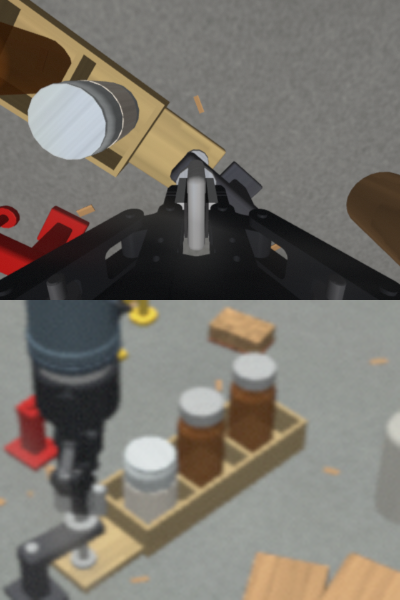

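The wing is still aligned between the pads at about (195,205), and both jars stand upright in their cells. The tool yaw is -1.088, which is 1.56 rad back from the stop. I'm handing in.

```bash
python3 -c "
from bench import *
print(hand_in())"
```

```text
the job is handed in; nothing more can be done
None
```

The job is handed in, with no verdict returned: both jars stand upright and released in the two empty cells, and the thumbscrew was turned to its stop, backed off about 1.56 rad (89°), and is still gripped there.

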